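Slide the heavy pellet bin back into the row

ROBOT

A 7-joint arm with a two-finger parallel gripper is mounted at the origin on the work surface. World frame = base frame: x ahead of the robot, y to its left, z up, the work surface at z = 0. Lengths are in m, angles in rad, forces in N, time in s.
With the tool pointing down it reaches from about 0.35 to 0.9 m from the base axis. Payload 7.2 kg.
Tool frame: the origin (TCP) lies at the very end of the fingers, on their centre line; the grasp point (between the pads) lies 19 mm behind it; z points along the fingers, x is the direction in which the jaws open and shut, and the axes are right-handed (so a half turn about z gives the same grasp; the last joint's range is limited). The gripper opens to 85 mm and grips with 20 to 120 N. Pads are 22 mm wide; open, the fingers measure 114 mm over their backs; the gripper's body (76 mm by 85 mm) begins 54 mm behind the grasp point. The pads swing forward as they close: fully open they stand 13 mm farther back than shut.
Start: joints at [1.109, 0.411, -0.013, 1.596, 0.006, 1.134, -0.082], TCP at [0.24, -0.577, 0.231] pointing down, gripper open.
Joint ranges: [-2.95, 2.95], [-0.29, 1.99], [-1.47, 1.44], [0.14, 2.54], [-1.03, 4.17], [0.13, 1.85], [-2.86, 2.86]. Speed limits (rad/s): [2.39, 2.39, 3.01, 3.01, 3.14, 3.14, 3.14].

INTERFACE

Orientations are given as [roll, pitch, yaw] about the fixed x, y, z axes, in that order (R = Rz(yaw) Ry(pitch) Rx(roll)).
In Python, from station import manip gives the robot as it stands.
- The arm moves only by the tool move_arm, never from a script. Its argument "increments" is one flat list of numbers, 6 for each row, row after row: the shift along the world's x, y, z scaled (see below), then the turn, a rotation vector about the world's x, y, z scaled (see below). In form: [x, y, z, ax, ay, az, x, y, z, ax, ay, az, ...]. A call has exactly 8 rows; each row is the pose to reach, as a shift and turn from the pose measured when the call began, turning the shorter way round; what a row does not reach only later rows make up. The controller multiplies each number of a shift by 0.4 m and each number of a turn by pi rad. A row lasts 1/8 s, in which the tool goes at most 62.5 mm and 10.7 degrees, less where a joint would pass 70% of its speed; a pose out of reach is approached as far as the arm can. A call with a number of a shift or a turn outside -1 to 1 is refused whole. A call with a gripper value outside its range is refused whole. "grip" is the opening, from 0 (shut) to 1 (fully open), set as the call begins (left out, the last holds). The fingers move at their own pace and stop on an object; the grip force is fixed at half the most. Time passes only in rows, so rows that repeat a pose let the fingers close, or fill a call up. It gives the time, the measured TCP pose, the force and the opening at its end, in the units of the state.
- manip.observe(): the state, without advancing time (a new reading comes with each control period).
- manip.read_camera(name): name is "scene" or "side" or "wrist"; returns the picture (400x640x3 uint8, blue, green, red); there is no depth.
- manip.camera_info(name): a dict with "fx", "fy", "cx", "cy" (pixels), "R" (3x3) and "t" (3): a world point X has camera coordinates R X + t. Camera axes: x right, y down, z forward; pixel columns grow to the right and rows downward; lengths in m; the calibration is good to about 2 mm. A picture is of the moment at which its call begins: read the wrist's pose just before it. camera_info takes no time and is no camera call; for the wrist camera it gives the pose at the moment of the call.
- manip.sign_off(): hands the job in, once; it reports no verdict.
The state is a dict: "time_s": time; "q": joint angles; "qvel": joint speeds; "effort": joint torques, N m; "position": TCP position; "eef_rot": TCP orientation; "contact_force": force on the tool from outside, world axes, zero at the start; "moment": the same for the moment, N m; "gripper_width": opening from 0.0 (shut) to 1.0 (fully open).
Only numpy, scipy, OpenCV 4.12 (cv2) and the standard library are available. Lean on these libraries where they do the work, as an engineer would, in place of code of your own. Each camera call takes 0.05 s, during which the arm holds its last target.

TASK

One of the three tall pellet bins has been pulled out of the row at the back of the counter; push it back into the gap between the other two until it stands fully home, square and upright against the wooden rail. It is heavy and grips the counter, so push it with the fingers low down near its base, never on its upper half, so that it slides without rocking, and do not pick it up. Leave the two other bins and everything else on the counter and the turntable where they stand.

Things in the scene. Friction and masses are not known exactly. Their poses are not given: they have to be found in the camera images.
- bin: the one of three alike cream bins with grey lids pulled out of the row. Upright hopper (x -15..55, 125 wide in y, 204 tall, mm) and, at its foot on the robot's side, a closed scoop hatch (x -55..-15, front wall 36 tall, flap sloping up to 60). About 0.85 kg on rubber feet, friction 0.7 to 1: slides at up to 10 N, rocks if pushed along x above 40 mm. Origin: centre of underside, z up, x to the back
- bin_top: the upper half of that bin with its lid, from 100 mm above the counter upwards; origin 100 mm above the bin's own origin, same axes. Not to be pushed
- gap_home (a point): point on the counter where the centre of the bin's underside lies when fully home. x points straight into the gap, y along the rail to the left, z up. Front face of the wooden stop rail (45 mm tall, 440 long, fixed): 55 mm ahead along x. Hatch fronts of the neighbour bins: about 58 mm back along -x. Gap between the neighbours: 155 mm wide, centred here within 3 mm
- bin_left: neighbour bin standing in the row to the left (+y) of the gap, footprint 110 mm deep (x) by 125 wide (y), 204 tall, 0.85 kg, loose; origin at the centre of its underside
- bin_right: neighbour bin standing in the row to the right (-y) of the gap, footprint 110 mm deep (x) by 125 wide (y), 204 tall, 0.85 kg, loose; origin at the centre of its underside
- platter_mid (a point): the centre of the top of the wooden lazy susan, a round turning plate of 300 mm diameter whose top is 29 mm above the counter; it stands at the left or at the right of the work, and turns freely if knocked. A low grey air pump on a mat (240 x 200 mm, 75 mm tall, fixed) stands at the other side
- tub: green flip-top pellet tub on the turntable, 66 mm across, 98 mm tall; origin at the centre of its underside
- dish: white ceramic feeding dish on the turntable, 86 mm across, 22 mm tall; origin at the centre of its underside
- cup: transparent acrylic breeder cup on the turntable, 68 mm across, 75 mm tall; origin at the centre of its underside
- valve: small grey air-line check valve lying on the turntable, 60 mm long along its x axis, 20 mm across; origin under its centre
- magnet: teal plastic algae magnet on the turntable, 60 x 36 mm, 46 mm tall; origin at the centre of its underside
- conditioner: dark water-conditioner bottle, 56 mm across, 135 mm tall, at one end of the row of bins; origin at the centre of its underside
- sponge_filter: dark sponge filter on a round foot, 68 mm across, 117 mm tall, at the other end of the row; origin at the centre of its underside

How it is judged:
By the outcome, as a careful person would: the job done as asked, in the order asked, and still so for the second after the job is handed in, with the robot touching nothing.
It also fails if it takes over 72 s, if anything falls off the work surface, if the arm or the gripper's body presses on something with over 40 N, if the wrist force passes 120 N, or if a joint passes its speed limit or range.

## Working session

There is one attempt and no reset: what is moved stays moved. The work goes in short steps, Python scripts to look and compute and a tool call to move; the robot and the scene stay as the last step left them, time stands still between calls to the robot, and variables do not carry over. Pictures are saved under pics/ and viewed, and the job is handed in when it is done.

Besides the shell and the picture viewer there is one more tool, called after "Request:" as name(argument=value, ...) on one line, values as JSON. move_arm: Moves the arm, as the interface text tells. Shifts and turns lie within -1 to 1; 1 stands for 0.4 m of shift or pi rad of turn. Its arguments: {"type":"object","properties":{"increments":{"type":"array"},"grip":{"type":"number"}},"required":["increments"]}

```bash
mkdir -p pics; ls; python3 - <<'E'
from station import manip
import cv2
for n in ["scene","side","wrist"]:
    im=manip.read_camera(n); cv2.imwrite(f"pics/{n}0.png",im)
    c=manip.camera_info(n); print(n,c)
print(manip.observe())
E
```

```text
pics
scene {'fx': 412.02660984418435, 'fy': 412.02660984418435, 'cx': 323.62481974404244, 'cy': 196.60975929971664, 'R': array([[ 0.06730163,  0.99768322, -0.00993416],
       [ 0.75701434, -0.05754737, -0.65085911],
       [-0.6499229 ,  0.03628358, -0.75913354]]), 't': array([-0.04575338, -0.34640537,  1.67178376])}
side {'fx': 517.8050585712756, 'fy': 517.8050585712756, 'cx': 326.26909759649334, 'cy': 201.55017953340803, 'R': array([[ 0.74726948, -0.66447017, -0.00822842],
       [-0.4400487 , -0.4855286 , -0.75539335],
       [ 0.49794122,  0.56810331, -0.65521994]]), 't': array([-0.42097596,  0.31465992,  1.53912   ])}
wrist {'fx': 297.91339878034603, 'fy': 297.91339878034603, 'cx': 317.23662485047737, 'cy': 194.89387115747374, 'R': array([[ 0.38300035, -0.923747  , -0.00148902],
       [-0.8735247 , -0.3627007 ,  0.32465797],
       [-0.30044189, -0.12304342, -0.94583032]]), 't': array([-0.62317208, -0.04114705,  0.38069006])}
{'time_s': 0.15, 'q': array([ 1.10882422,  0.41173934, -0.01273246,  1.59684739,  0.00556871,
        1.13431031, -0.08217907]), 'qvel': array([-0.00101861, -0.00051746, -0.00087584, -0.00197656,  0.00012849,
       -0.00101523, -0.00060225]), 'effort': array([ 2.01407136e-03, -6.01036263e+01,  6.83012791e-01, -2.99647647e+01,
        1.39064339e-02,  7.90879625e-03,  4.80072379e-05]), 'position': array([ 0.239638  , -0.57681552,  0.2306335 ]), 'eef_rot': array([ 3.14154020e+00,  1.26855244e-03, -1.17697419e+00]), 'contact_force': array([-0.43341804,  0.11672646,  0.03015818]), 'moment': array([ 0.01791134, -0.07282663, -0.0058781 ]), 'gripper_width': 1.0031613130128076}
```

View pics/scene0.png

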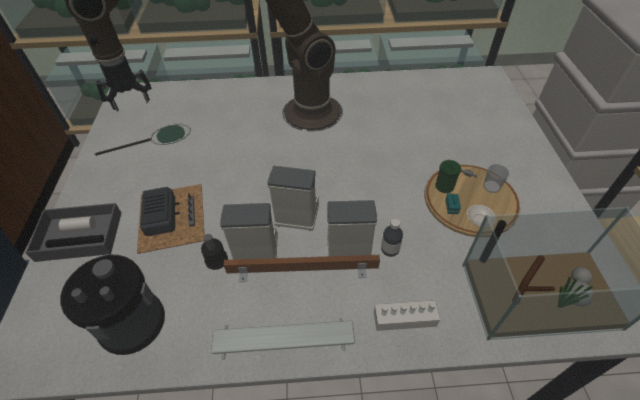

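View pics/side0.png

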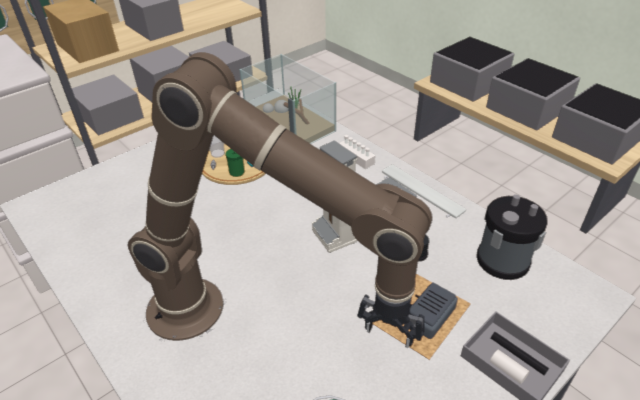

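View pics/wrist0.png

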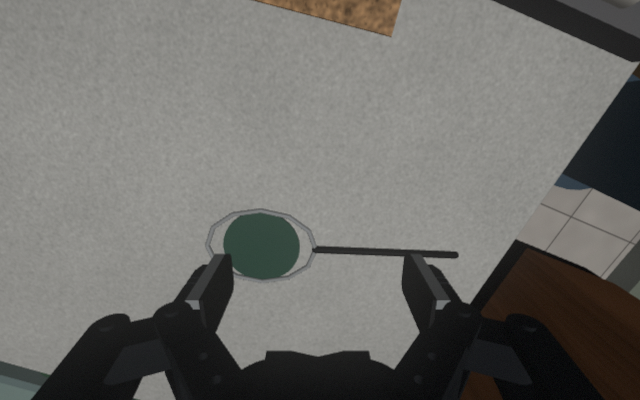

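The scene view looks back towards the robot: the pulled-out bin's lid is at about (293,183), the neighbours' lids are at (247,217) and (352,213), and the rail runs from (226,265) to (379,260). I'll enlarge it to measure.

```bash
python3 - <<'E'
import cv2
im=cv2.imread("pics/scene0.png")[155:290,190:420]
cv2.imwrite("pics/crop0.png",cv2.resize(im,None,fx=3.45,fy=3.45,interpolation=cv2.INTER_CUBIC))
E
```

```text
(no output)
```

View pics/crop0.png

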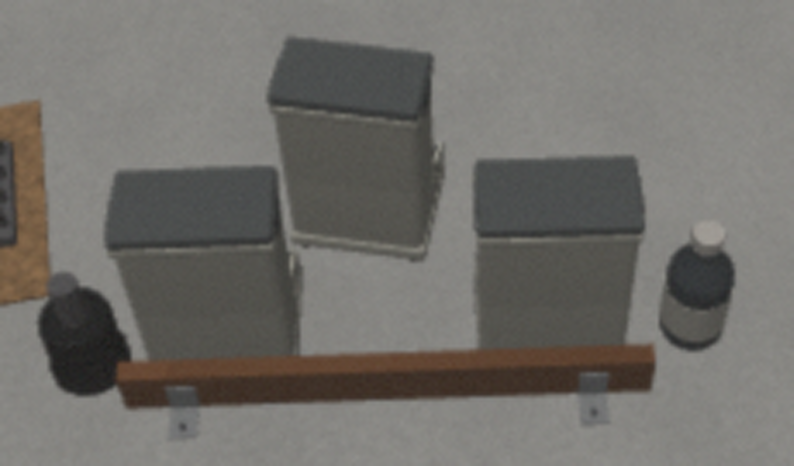

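```bash
cat > h.py <<'E'
import numpy as np, cv2
from station import manip
def ray(n,uv,z,c=None):
    c=c or manip.camera_info(n); uv=np.atleast_2d(uv).astype(float)
    d=np.c_[(uv[:,0]-c['cx'])/c['fx'],(uv[:,1]-c['cy'])/c['fy'],np.ones(len(uv))]@c['R']
    o=-c['R'].T@c['t']
    return o+d*((z-o[2])/d[:,2])[:,None]
def proj(n,X):
    c=manip.camera_info(n); p=np.atleast_2d(X)@c['R'].T+c['t']
    return np.c_[p[:,0]/p[:,2]*c['fx']+c['cx'],p[:,1]/p[:,2]*c['fy']+c['cy']]
E
python3 - <<'E'
from h import *
im=cv2.imread("pics/scene0.png"); hsv=cv2.cvtColor(im,cv2.COLOR_BGR2HSV)
for p in [(293,183),(247,217),(352,213),(300,264),(293,210),(247,240)]: print(p,im[p[1],p[0]],hsv[p[1],p[0]])
g=im.max(2)
m=((g<95)*255).astype(np.uint8); m[:160]=0;m[260:]=0; m[:,:215]=0;m[:,382:]=0
m=cv2.morphologyEx(m,cv2.MORPH_OPEN,np.ones((3,3)))
v=im.copy()
cs,_=cv2.findContours(m,cv2.RETR_EXTERNAL,cv2.CHAIN_APPROX_NONE)
for c in cs:
    if cv2.contourArea(c)<300: continue
    X=ray("scene",c[:,0,:],0.204)
    r=cv2.minAreaRect((X[:,:2]*1000).astype(np.float32)); print(cv2.contourArea(c),r)
    cv2.drawContours(v,[c],-1,(0,0,255),1)
b=((hsv[...,0]<15)&(hsv[...,1]>110)*1).astype(np.uint8)*255; b[:240]=0;b[280:]=0;b[:,:215]=0;b[:,390:]=0
top=[];
for u in range(235,372,1):
    r=np.where(b[:,u])[0]
    if len(r): top.append((u,r[0]-0.5))
X=ray("scene",top,0.045); l=cv2.fitLine(X[:,:2].astype(np.float32),cv2.DIST_HUBER,0,.001,.001).ravel(); print("rail",l)
ys,xs=np.where(b); print(xs.min(),xs.max(),ys.min(),ys.max(), b[:, :].sum()/255)
v[b>0]=(255,0,0)
cv2.imwrite("pics/m0.png",cv2.resize(v[155:290,190:420],None,fx=3.45,fy=3.45))
E
```

```text
(293, 183) [79 80 77] [80 10 80]
(247, 217) [76 79 76] [60 10 79]
(352, 213) [80 80 79] [90  3 80]
(300, 264) [38 48 62] [13 99 62]
(293, 210) [78 85 85] [30 21 85]
(247, 240) [75 82 84] [23 27 84]
2553.0 ((729.0198364257812, -192.63616943359375), (173.93788146972656, 142.01577758789062), 0.4472541809082031)
2434.5 ((743.842529296875, 70.92717742919922), (124.0796127319336, 179.67579650878906), 85.74480438232422)
2262.5 ((616.3396606445312, -78.01664733886719), (222.10447692871094, 130.71946716308594), 2.1335597038269043)
rail [ 0.03574511  0.9993609   0.7208979  -0.0388997 ]
224 378 256 270 735.0
```

View pics/m0.png

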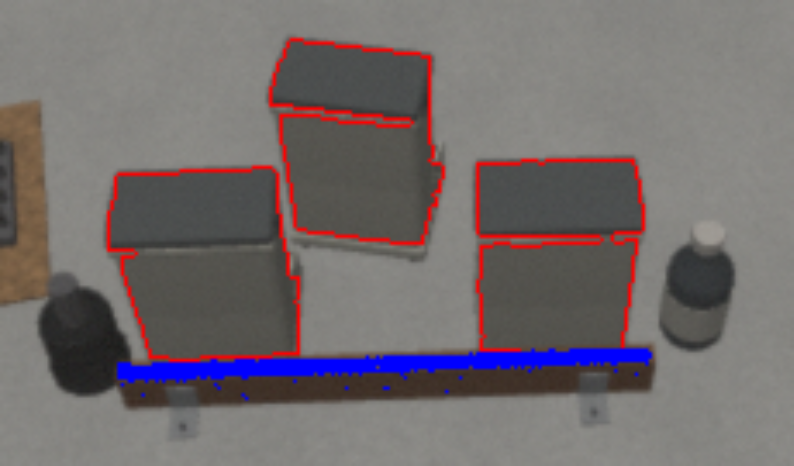

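```bash
cat >> h.py <<'E'
def lids(im,box,th=3):
    x0,y0,x1,y1=box
    f=cv2.bilateralFilter(im,7,25,3).astype(int)
    m=((f.max(2)<95)&((f[...,2]-f[...,0])<th)).astype(np.uint8)*255
    k=np.zeros_like(m);k[y0:y1,x0:x1]=m[y0:y1,x0:x1]
    k=cv2.morphologyEx(k,cv2.MORPH_OPEN,np.ones((5,5)));k=cv2.morphologyEx(k,cv2.MORPH_CLOSE,np.ones((5,5)))
    cs,_=cv2.findContours(k,cv2.RETR_EXTERNAL,cv2.CHAIN_APPROX_NONE)
    return [c for c in cs if cv2.contourArea(c)>400]
E
python3 - <<'E'
from h import *
im=cv2.imread("pics/scene0.png"); v=im.copy()
for c in lids(im,(215,160,382,255)):
    X=ray("scene",c[:,0,:],0.204); print(cv2.contourArea(c),cv2.minAreaRect((X[:,:2]*1000).astype(np.float32)))
    cv2.drawContours(v,[c],-1,(0,0,255),1)
cv2.imwrite("pics/m1.png",cv2.resize(v[155:290,190:420],None,fx=3.45,fy=3.45))
# hand corners from crop0
for n,c in dict(bin=[(287,37),(432,54),(424,117),(270,102)],R=[(116,172),(277,167),(281,240),(107,247)],L=[(474,160),(635,157),(644,233),(474,235)]).items():
    X=ray("scene",np.array(c)/3.45+[190,155],0.204); print(n,(X*1000).round(0)[:,:2].tolist(),X.mean(0))
bb=[(287,237),(420,258)]
print("bin back bottom",ray("scene",np.array(bb)/3.45+[190,155],0.0))
print("rail ends",ray("scene",np.array([(119,365),(655,347)])/3.45+[190,155],0.045))
E
```

```text
1029.5 ((679.5166625976562, -200.36865234375), (128.10789489746094, 74.45930480957031), 88.43262481689453)
1010.5 ((690.6679077148438, 75.00048065185547), (124.34974670410156, 73.00276184082031), 85.71277618408203)
838.5 ((556.2122192382812, -78.6511459350586), (131.18186950683594, 76.11241149902344), 76.75228881835938)
bin [[506.0, -131.0], [535.0, -12.0], [604.0, -22.0], [578.0, -144.0]] [ 0.55558665 -0.07744257  0.204     ]
R [[642.0, -261.0], [646.0, -137.0], [717.0, -133.0], [714.0, -261.0]] [ 0.67961627 -0.19801035  0.204     ]
L [[651.0, 14.0], [657.0, 138.0], [730.0, 134.0], [723.0, 9.0]] [0.69020098 0.07359906 0.204     ]
bin back bottom [[ 0.55919834 -0.15171485  0.        ]
 [ 0.59197964 -0.0312547   0.        ]]
rail ends [[ 0.71419155 -0.28238343  0.045     ]
 [ 0.72929875  0.15706305  0.045     ]]
```

View pics/m1.png

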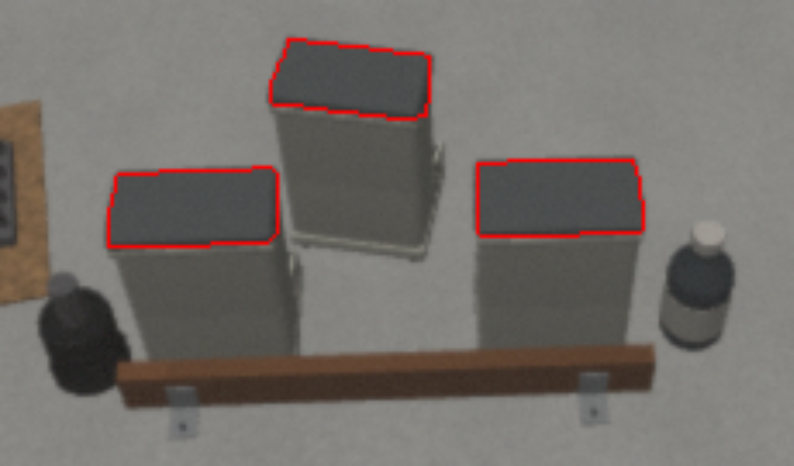

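The lids give bin yaw about -0.235 at (0.537,-0.073). The gap yaw from the rail is -0.036, with home near (0.665,-0.061), which matches the neighbours' midpoint. So the bin is about 128 mm out, 17 mm to the right and turned -11°. My plan is a low side push near its rear right to centre and turn it, followed by a two-finger push on the hatch front.

```bash
cat >> h.py <<'E'
from scipy.spatial.transform import Rotation as Ro
def inc(pos,R):
    s=manip.observe(); R0=Ro.from_euler('xyz',s['eef_rot'])
    print("shift",((np.array(pos)-s['position'])/.4).round(4),"turn",((R*R0.inv()).as_rotvec()/np.pi).round(4), "deg",np.degrees((R*R0.inv()).magnitude()).round(1))
def tool(yaw,ax=0,ay=0): # tilt about local x (gap frame) / y after yaw
    return Ro.from_euler('z',yaw)*Ro.from_euler('xyz',[ax,ay,0])*Ro.from_euler('x',np.pi)
E
python3 - <<'E'
from h import *
inc([0.54,-0.24,0.20],tool(-.15,0.61))
print(ray("scene",[[142,187],[204,185],[203,246],[140,248]],0))
E
```

```text
shift [ 0.7509  0.842  -0.0766] turn [ 0.1595 -0.1252  0.3162] deg 67.6
[[ 0.36835761 -0.60220622  0.        ]
 [ 0.37526144 -0.3908545   0.        ]
 [ 0.62797394 -0.36343736  0.        ]
 [ 0.62113762 -0.55352316  0.        ]]
```

Request:
move_arm(increments=[0.1,0.11,0,0.02,-0.016,0.04,0.2,0.22,0,0.04,-0.031,0.08,0.3,0.33,0,0.06,-0.047,0.12,0.4,0.44,0,0.08,-0.063,0.16,0.5,0.55,0,0.1,-0.078,0.2,0.6,0.66,0,0.12,-0.094,0.24,0.68,0.76,0,0.14,-0.11,0.28,0.751,0.842,-0.05,0.16,-0.125,0.316], grip=0)

```text
time_s: 1.15
position: [0.5418, -0.2388, 0.2118]
eef_rot: [-2.53, -0.003, -0.146]
contact_force: [-0.2, -0.9, -0.6]
gripper_width: -0.001
```

```bash
python3 - <<'E'
from h import *
s=manip.observe();print(s['time_s'],s['position'],s['q'].round(2),s['gripper_width'])
inc([0.55,-0.19,0.05],tool(-.15,0.61)); inc([0.55,-0.19,0.018],tool(-.15,0.61))
for n in ["wrist","scene","side"]: cv2.imwrite(f"pics/{n}1.png",manip.read_camera(n))
cv2.imwrite("pics/c1.png",np.hstack([cv2.resize(cv2.imread("pics/wrist1.png"),(400,250)),cv2.resize(cv2.imread("pics/scene1.png")[100:300,150:470],(400,250))]))
E
```

```text
1.15 [ 0.54175938 -0.23882078  0.21179744] [ 0.94  0.61 -0.46  1.53 -0.32  1.3   0.5 ] -0.0007089460757709404
shift [ 0.0206  0.1221 -0.4045] turn [-0.0005  0.0009 -0.0013] deg 0.3
shift [ 0.0206  0.1221 -0.4845] turn [-0.0005  0.0009 -0.0013] deg 0.3
```

View pics/c1.png

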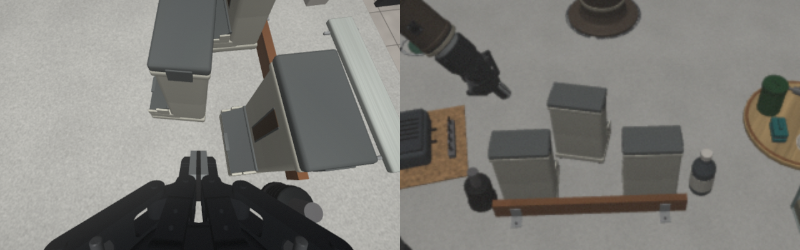

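View pics/wrist1.png

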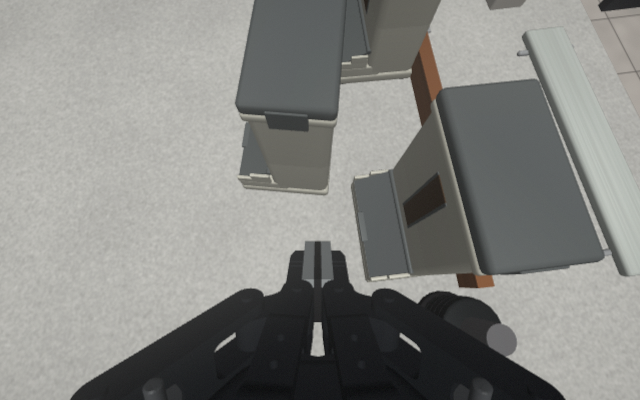

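```bash
python3 - <<'E'
from h import *
print(ray("wrist",[[242,183],[326,190],[356,271],[445,277]],0.003))
E
```

```text
[[ 0.45829472 -0.11276545  0.003     ]
 [ 0.56556811 -0.1385416   0.003     ]
 [ 0.58542739 -0.24460361  0.003     ]
 [ 0.68925972 -0.26706875  0.003     ]]
```

Request:
move_arm(increments=[0.005,0.03,-0.1,0,0,0,0.01,0.05,-0.2,0,0,0,0.015,0.08,-0.3,0,0,0,0.02,0.1,-0.4,0,0,0,0.02,0.11,-0.45,0,0,0,0.02,0.11,-0.48,0,0,0,0.02,0.11,-0.48,0,0,0,0.02,0.11,-0.48,0,0,0])

```text
time_s: 2.3
position: [0.549, -0.1946, 0.0178]
eef_rot: [-2.528, 0.003, -0.147]
contact_force: [0.4, 0.2, -0.6]
gripper_width: -0.001
```

Request:
move_arm(increments=[0,0.03,0,0,0,0,0,0.06,0,0,0,0,0.003,0.08,0,0,0,0,0.005,0.095,0,0,0,0,0.007,0.11,0,0,0,0,0.008,0.125,0,0,0,0,0.01,0.14,0,0,0,0,0.01,0.14,0,0,0,0])

```text
time_s: 3.3
position: [0.5539, -0.14, 0.0178]
eef_rot: [-2.53, 0.001, -0.149]
contact_force: [2.6, -4.9, 0.3]
gripper_width: 0.0
```

```bash
cat > look.py <<'E'
from h import *
import sys
t=sys.argv[1]
im=manip.read_camera("scene"); cv2.imwrite(f"pics/scene{t}.png",im)
hx=np.array([.665,-.061]); g=-.0357; A=np.array([[np.cos(g),np.sin(g)],[-np.sin(g),np.cos(g)]])
for c in lids(im,(215,160,382,255)):
    X=ray("scene",c[:,0,:],0.204)[:,:2]; (p,(w,h),a)=cv2.minAreaRect((X*1000).astype(np.float32))
    a=a if w<h else a-90
    yaw=np.radians(a); o=np.array(p)/1000-.02*np.array([np.cos(yaw),np.sin(yaw)])
    print("size %.0f %.0f"%(w,h),"origin",o.round(4),"gapframe mm",(A@(o-hx)*1000).round(1),"yaw rel deg %.1f"%(a-np.degrees(g)))
s=manip.observe();print(s['time_s'],s['position'].round(4),s['contact_force'].round(1))
cv2.imwrite(f"pics/crop{t}.png",cv2.resize(im[155:290,190:420],None,fx=3.45,fy=3.45,interpolation=cv2.INTER_CUBIC))
E
python3 look.py 2
```

```text
size 124 73 origin [0.6707 0.0764] gapframe mm [  0.8 137.5] yaw rel deg -2.2
size 146 156 origin [ 0.6378 -0.2084] gapframe mm [ -21.9 -148.3] yaw rel deg 88.4
size 129 76 origin [ 0.5359 -0.0635] gapframe mm [-129.    -7.1] yaw rel deg -8.2
3.35 [ 0.5538 -0.14    0.0178] [ 2.5 -5.3  0.8]
```

View pics/crop2.png

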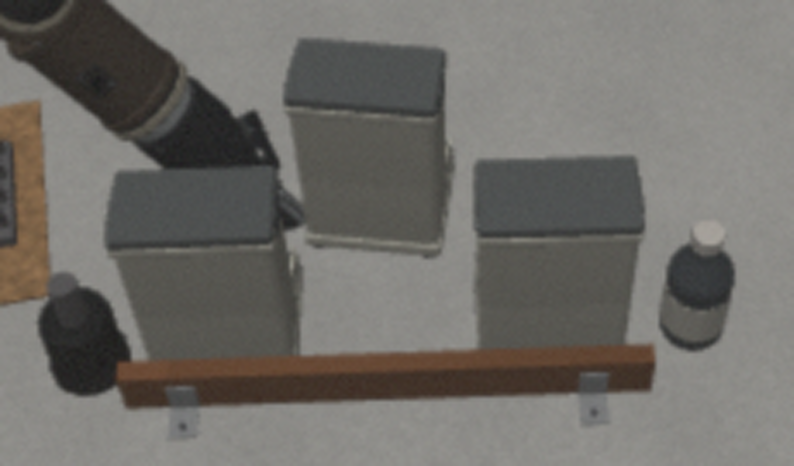

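Request:
move_arm(increments=[0.001,0.006,0,0,0,0,0.001,0.012,0,0,0,0,0.002,0.018,0,0,0,0,0.002,0.024,0,0,0,0,0.003,0.03,0,0,0,0,0.003,0.034,0,0,0,0,0.003,0.036,0,0,0,0,0.003,0.036,0,0,0,0])

```text
time_s: 4.35
position: [0.5556, -0.1272, 0.0177]
eef_rot: [-2.532, -0.0, -0.151]
contact_force: [1.3, -5.4, 2.0]
gripper_width: -0.0
```

```bash
python3 look.py 3
```

```text
size 124 73 origin [0.6707 0.0764] gapframe mm [  0.8 137.5] yaw rel deg -2.2
size 152 156 origin [ 0.6388 -0.2077] gapframe mm [ -20.9 -147.6] yaw rel deg 92.0
size 126 76 origin [ 0.5345 -0.0525] gapframe mm [-130.7    3.8] yaw rel deg -5.7
4.4 [ 0.5556 -0.1273  0.0177] [ 0.  -6.4  1.8]
```

```bash
cat >> h.py <<'E'
def front(byaw,t=0.2): return Ro.from_euler('z',byaw)*Ro.from_euler('y',-t)*Ro.from_euler('z',-np.pi/2)*Ro.from_euler('x',np.pi)
E
python3 - <<'E'
from h import *
inc([0.42,-0.037,0.18],front(-.135))
E
```

```text
shift [-0.3391  0.2257  0.4056] turn [-0.0864  0.1158 -0.4873] deg 91.5
```

Request:
move_arm(increments=[0,-0.08,0,0,0,0,-0.02,-0.16,0.05,0,0,0,-0.08,-0.17,0.18,0,0,0,-0.16,-0.17,0.3,0,0,0,-0.25,-0.17,0.4,0,0,0,-0.34,-0.17,0.43,0,0,0,-0.36,-0.17,0.45,0,0,0,-0.36,-0.17,0.45,0,0,0])

```text
time_s: 5.4
position: [0.4117, -0.1951, 0.1981]
eef_rot: [-2.532, -0.001, -0.151]
contact_force: [0.6, 0.1, -0.3]
gripper_width: 0.001
```

```bash
python3 - <<'E'
from h import *
inc([0.41,-0.037,0.18],front(-.135))
E
python3 look.py 4
```

```text
shift [-0.0042  0.3951 -0.0452] turn [-0.0864  0.1158 -0.4873] deg 91.5
size 128 74 origin [ 0.6595 -0.1998] gapframe mm [  -0.5 -138.9] yaw rel deg 0.5
size 124 73 origin [0.6707 0.0764] gapframe mm [  0.8 137.5] yaw rel deg -2.2
size 128 76 origin [ 0.5341 -0.0532] gapframe mm [-131.1    3.1] yaw rel deg -5.8
5.45 [ 0.4121 -0.1949  0.1977] [ 0.8 -0.1  0.5]
```

Request:
move_arm(increments=[0,0.06,0,-0.01,0.013,-0.055,0,0.12,0,-0.02,0.026,-0.11,0,0.18,0,-0.03,0.04,-0.165,0,0.24,0,-0.04,0.052,-0.22,0,0.3,0,-0.05,0.066,-0.275,0,0.36,0,-0.06,0.08,-0.33,0,0.395,0,-0.07,0.092,-0.385,0,0.395,0,-0.08,0.105,-0.44], grip=0.8)

```text
time_s: 6.45
position: [0.4117, -0.0366, 0.1968]
eef_rot: [-2.884, 0.052, -1.405]
contact_force: [0.9, -0.4, 0.2]
gripper_width: 0.8
```

```bash
python3 - <<'E'
from h import *
inc([0.41,-0.037,0.014],front(-.135)); print(manip.observe()['q'].round(2))
E
```

```text
shift [-0.0042 -0.0009 -0.457 ] turn [-0.017   0.0182 -0.0953] deg 17.7
[ 0.71 -0.01 -0.63  2.25 -0.19  0.67 -1.19]
```

Request:
move_arm(increments=[0,0,-0.08,-0.008,0.009,-0.047,0,0,-0.16,-0.017,0.018,-0.095,0,0,-0.25,-0.017,0.018,-0.095,0,0,-0.34,-0.017,0.018,-0.095,-0.002,0,-0.4,-0.017,0.018,-0.095,-0.004,0,-0.44,-0.017,0.018,-0.095,-0.004,0,-0.455,-0.017,0.018,-0.095,-0.004,0,-0.455,-0.017,0.018,-0.095])

```text
time_s: 7.45
position: [0.4102, -0.0358, 0.0144]
eef_rot: [-2.942, 0.0, -1.703]
contact_force: [0.5, 0.2, 0.4]
gripper_width: 0.803
```

```bash
python3 - <<'E'
from h import *
s=manip.observe();print(s['position'],s['eef_rot'],s['q'].round(2),s['contact_force'])
a=manip.read_camera("wrist");b=manip.read_camera("side")
cv2.imwrite("pics/c5.png",np.hstack([cv2.resize(a,(480,300)),cv2.resize(b[150:300,240:400],(320,300))]))
E
```

```text
[ 0.41016821 -0.03577361  0.01436822] [-2.94193965e+00  3.59283053e-04 -1.70314991e+00] [ 0.2   0.37 -0.31  2.42  0.76  0.22 -2.51] [0.48950034 0.22066856 0.3717506 ]
```

View pics/c5.png

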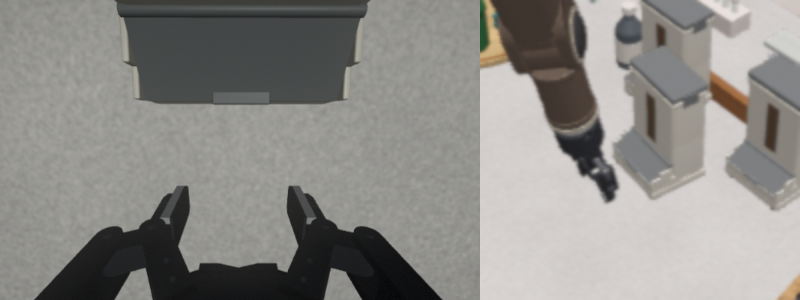

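```bash
python3 - <<'E'
from h import *
hx=np.array([.665,-.061]); g=-.0357; A=np.array([[np.cos(g),-np.sin(g)],[np.sin(g),np.cos(g)]])
for x,y,psi in [(-150,5,-.1),(-131,3,-.1),(-121,2.2,-.09),(-101,.8,-.05),(-71,0,0),(-31,0,0),(0,0,0)]:
    o=np.array([x,y])/1000-.0665*np.array([np.cos(psi),np.sin(psi)])
    p=hx+A@o; print(x,p.round(4)); inc([*p,.014],front(psi+g))
E
```

```text
-150 [ 0.4494 -0.0417]
shift [ 0.0969 -0.0135 -0.0029] turn [-0.0001  0.0005 -0.0007] deg 0.2
-131 [ 0.4683 -0.0443]
shift [ 0.1442 -0.0202 -0.0029] turn [-0.0001  0.0005 -0.0007] deg 0.2
-121 [ 0.4782 -0.0461]
shift [ 0.1689 -0.0247 -0.0029] turn [-0.0001  0.0005  0.0025] deg 0.5
-101 [ 0.4978 -0.0509]
shift [ 0.2181 -0.0366 -0.0029] turn [-0.0001  0.0005  0.0152] deg 2.7
-71 [ 0.5276 -0.0561]
shift [ 0.2924 -0.0496 -0.0029] turn [-0.0001  0.0005  0.0311] deg 5.6
-31 [ 0.5676 -0.0575]
shift [ 0.3924 -0.0531 -0.0029] turn [-0.0001  0.0005  0.0311] deg 5.6
0 [ 0.5985 -0.0586]
shift [ 0.4698 -0.0559 -0.0029] turn [-0.0001  0.0005  0.0311] deg 5.6
```

Request:
move_arm(increments=[0.05,-0.007,0,0,0,0,0.097,-0.0135,0,0,0,0,0.125,-0.0175,0,0,0,0,0.144,-0.02,0,0,0,0,0.157,-0.0225,0,0,0,0.001,0.169,-0.0247,0,0,0,0.0025,0.18,-0.027,0,0,0,0.005,0.18,-0.027,0,0,0,0.005])

```text
time_s: 8.55
position: [0.4801, -0.0476, 0.0145]
eef_rot: [-2.944, -0.001, -1.689]
contact_force: [-4.7, -1.2, 1.5]
gripper_width: 0.8
```

```bash
python3 look.py 6; python3 - <<'E'
from h import *
cv2.imwrite("pics/w6.png",np.hstack([cv2.resize(manip.read_camera("wrist"),(480,300)),cv2.resize(manip.read_camera("side")[150:300,240:400],(320,300))]))
E
```

```text
size 128 74 origin [ 0.6595 -0.1997] gapframe mm [  -0.6 -138.9] yaw rel deg 0.5
size 124 73 origin [0.6707 0.0764] gapframe mm [  0.8 137.5] yaw rel deg -2.2
size 135 120 origin [ 0.5287 -0.0509] gapframe mm [-136.6    5.2] yaw rel deg -2.4
8.6 [ 0.48   -0.0476  0.0145] [-5.5 -0.1  0.6]
```

View pics/w6.png

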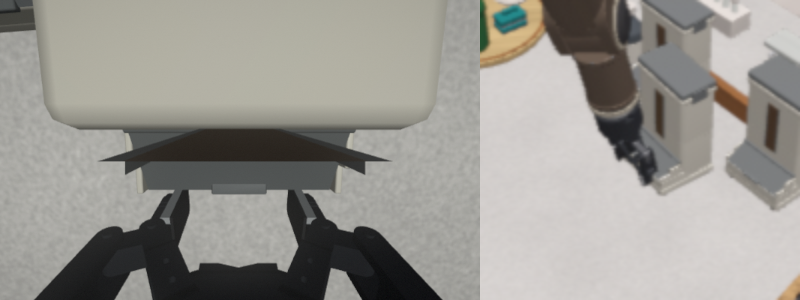

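```bash
python3 - <<'E'
from h import *
c=manip.camera_info("wrist"); print(-c['R'].T@c['t']); print(manip.observe()['position'])
E
```

```text
[ 0.53387029 -0.05276902  0.17008154]
[ 0.48004108 -0.04762618  0.01453724]
```

View pics/crop6.png

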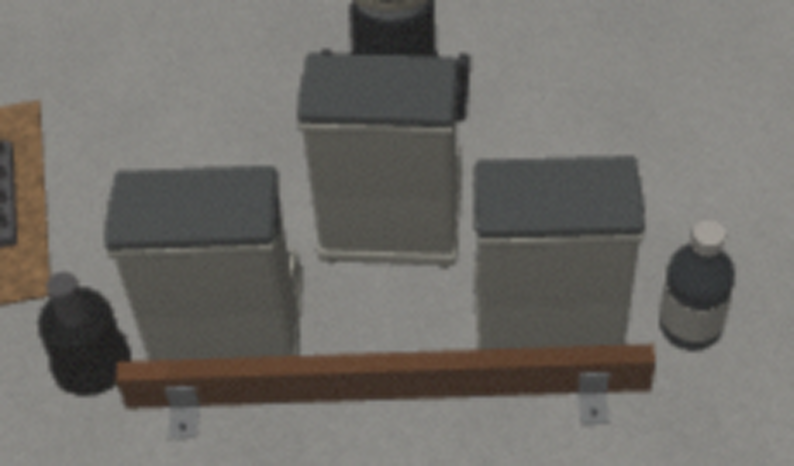

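The wrist camera (0.534, z 0.17) sits where the hopper's front face is. The fingers are low, but I don't want the camera side near the upper half. I'll back off and turn the tool half a turn so the camera faces the robot.

Request:
move_arm(increments=[-0.05,0.005,0,0,0,0,-0.1,0.01,0.0,0,0,0,-0.15,0.015,0.03,0,0,0,-0.16,0.016,0.1,0,0,0,-0.16,0.016,0.16,0,0,0,-0.16,0.016,0.2,0,0,0,-0.16,0.016,0.2,0,0,0,-0.16,0.016,0.2,0,0,0])

```text
time_s: 9.7
position: [0.4156, -0.0415, 0.0941]
eef_rot: [-2.944, -0.001, -1.69]
contact_force: [-0.5, -0.4, -0.3]
gripper_width: 0.798
```

```bash
python3 look.py 7; cat >> h.py <<'E'
def back(byaw,t=0.2): return Ro.from_euler('z',byaw)*Ro.from_euler('y',-t)*Ro.from_euler('z',np.pi/2)*Ro.from_euler('x',np.pi)
E
python3 - <<'E'
from h import *
s=manip.observe(); print(s['q'].round(2),s['eef_rot']); R0=Ro.from_euler('xyz',s['eef_rot']); z=R0.apply([0,0,1]); print(z)
for a in (.5*np.pi,):
    R=Ro.from_rotvec(-z*a)*R0; print(R.as_euler('xyz'), -z*.5)
E
```

```text
size 128 74 origin [ 0.6595 -0.1995] gapframe mm [  -0.5 -138.7] yaw rel deg 0.5
size 124 73 origin [0.6707 0.0764] gapframe mm [  0.8 137.5] yaw rel deg -2.2
size 126 76 origin [ 0.5506 -0.0565] gapframe mm [-114.5    0.4] yaw rel deg -2.4
9.75 [ 0.4155 -0.0413  0.0939] [ 0.5 -0.9 -0.5]
[ 0.54  0.23 -0.65  2.34  0.4   0.46 -2.11] [-2.94507264e+00 -1.21833929e-03 -1.68938575e+00]
[ 0.19374476 -0.02428774 -0.98075128]
[ 3.1403504  -0.19651987 -0.11834687] [-0.09687238  0.01214387  0.49037564]
```

Request:
move_arm(increments=[0,0,0.02,-0.011,0.0014,0.057,0,0,0.04,-0.0225,0.0028,0.114,0,0,0.06,-0.034,0.0042,0.171,0,0,0.08,-0.045,0.0056,0.228,0,0,0.1,-0.056,0.007,0.284,0,0,0.1,-0.067,0.0085,0.341,0,0,0.1,-0.079,0.01,0.398,0,0,0.1,-0.09,0.0113,0.455])

```text
time_s: 10.75
position: [0.415, -0.0411, 0.1331]
eef_rot: [-3.121, -0.194, -0.227]
contact_force: [0.0, 0.0, -0.2]
gripper_width: 0.803
```

```bash
python3 - <<'E'
from h import *
s=manip.observe(); print(s['q'].round(2))
inc([0.41,-0.05,0.13],back(-.0357-.04,.2))
E
```

```text
[ 0.91  0.21 -1.03  2.28  0.4   0.59 -0.63]
shift [-0.0125 -0.0223 -0.0078] turn [-0.1049  0.0094  0.5371] deg 98.5
```

Request:
move_arm(increments=[0,0,0,-0.011,0.001,0.057,0,0,0,-0.022,0.002,0.114,-0.01,-0.01,0,-0.034,0.003,0.171,-0.01,-0.01,0,-0.045,0.004,0.228,-0.01,-0.02,0,-0.056,0.005,0.284,-0.012,-0.022,0,-0.067,0.006,0.341,-0.012,-0.022,0,-0.078,0.007,0.398,-0.012,-0.022,0,-0.089,0.008,0.455])

```text
time_s: 11.75
position: [0.4098, -0.0496, 0.1324]
eef_rot: [2.948, -0.049, 1.243]
contact_force: [-0.4, 0.1, 0.4]
gripper_width: 0.804
```

```bash
python3 - <<'E'
from h import *
s=manip.observe(); print(s['q'].round(2))
inc([0.42,-0.05,0.014],back(-.0357-.04,.2))
inc([0.42,-0.05,0.13],back(-.0357-.04,.2))
E
```

```text
[ 1.21  0.37 -1.39  2.29  0.66  0.69  0.61]
shift [ 0.0255 -0.001  -0.2961] turn [-0.0158  0.0011  0.0801] deg 14.7
shift [ 0.0255 -0.001  -0.0061] turn [-0.0158  0.0011  0.0801] deg 14.7
```

Request:
move_arm(increments=[0.02,0,0,0,0,0,0.04,0,0,0,0,0,0.05,0,0,-0.002,0,0.01,0.05,0,0,-0.004,0,0.02,0.05,0,0,-0.004,0,0.02,0.05,0,0,-0.004,0,0.02,0.05,0,0,-0.004,0,0.02,0.05,0,0,-0.004,0,0.02])

```text
time_s: 12.75
position: [0.4297, -0.0498, 0.1325]
eef_rot: [2.944, -0.037, 1.306]
contact_force: [-0.7, 0.4, 0.4]
gripper_width: 0.8
```

```bash
python3 - <<'E'
from h import *
s=manip.observe(); print(s['q'].round(3),s['position'],s['eef_rot'])
inc([0.43,-0.05,0.014],back(-.0357-.04,.2))
E
```

```text
[ 1.151  0.406 -1.349  2.248  0.705  0.716  0.639] [ 0.42972508 -0.04977112  0.13246515] [ 2.94435157 -0.03713158  1.30593004]
shift [ 0.0007 -0.0006 -0.2962] turn [-0.0118  0.0011  0.0602] deg 11.0
```

Request:
move_arm(increments=[0,0,-0.03,0,0,0,0,0,-0.07,0,0,0,0,0,-0.11,-0.002,0,0.01,0,0,-0.15,-0.004,0,0.02,0,0,-0.18,-0.006,0,0.03,0,0,-0.2,-0.008,0,0.04,0,0,-0.2,-0.01,0,0.05,0,0,-0.2,-0.012,0,0.06])

```text
time_s: 13.75
position: [0.4299, -0.0497, 0.0527]
eef_rot: [2.938, 0.0, 1.496]
contact_force: [0.2, -0.1, -0.3]
gripper_width: 0.798
```

```bash
python3 - <<'E'
from h import *
s=manip.observe(); print(s['q'].round(3),s['position'],s['eef_rot'])
inc([0.43,-0.05,0.014],back(-.0357-.04,.2))
cv2.imwrite("pics/w8.png",np.hstack([cv2.resize(manip.read_camera("wrist"),(480,300)),cv2.resize(manip.read_camera("side")[150:300,240:400],(320,300))]))
E
python3 look.py 8
```

```text
[ 0.916  0.524 -1.11   2.325  1.022  0.593  0.532] [ 0.42992603 -0.04968863  0.05274543] [2.93763541e+00 2.12764275e-04 1.49631945e+00]
shift [ 0.0002 -0.0008 -0.0969] turn [ 0.0002  0.0013 -0.0004] deg 0.2
size 128 74 origin [ 0.6595 -0.1998] gapframe mm [  -0.5 -138.9] yaw rel deg 0.5
size 124 73 origin [0.6707 0.0764] gapframe mm [  0.8 137.5] yaw rel deg -2.2
size 127 120 origin [ 0.5284 -0.0551] gapframe mm [-136.7    1.1] yaw rel deg -2.4
13.9 [ 0.4299 -0.0499  0.0528] [-0.3  0.2 -0.1]
```

View pics/w8.png

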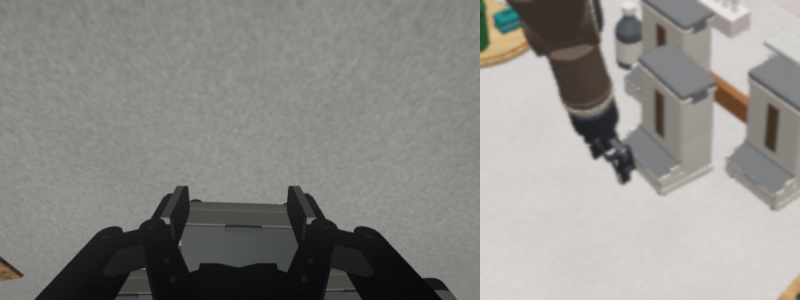

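Request:
move_arm(increments=[0,0,-0.04,0,0,0,0,0,-0.08,0,0,0,0,0,-0.097,0,0,0,0.03,-0.002,-0.097,0,0,0,0.06,-0.0045,-0.097,0,0,0,0.09,-0.007,-0.097,0,0,0,0.11,-0.0083,-0.097,0,0,0,0.12,-0.009,-0.097,0,0,0])

```text
time_s: 14.9
position: [0.4781, -0.0535, 0.0139]
eef_rot: [2.938, -0.0, 1.494]
contact_force: [-8.6, 0.8, 5.4]
gripper_width: 0.8
```

```bash
python3 - <<'E'
from h import *
s=manip.observe(); print(s['q'].round(3),s['position'],s['eef_rot'],s['contact_force'])
c=manip.camera_info("wrist"); print(-c['R'].T@c['t'])
for p in [(.50,-.0545),(.53,-.0562),(.56,-.0573)]: inc([*p,.014],back(-.0357,.2))
E
```

```text
[ 0.784  0.644 -0.976  2.243  1.159  0.597  0.443] [ 0.47813864 -0.05352602  0.01390347] [ 2.93796341e+00 -2.13149186e-04  1.49351158e+00] [-8.59220008  0.82556177  5.3908575 ]
[ 0.36748781 -0.04390722  0.13586538]
shift [ 0.0547 -0.0024  0.0002] turn [-0.      0.0012  0.0132] deg 2.4
shift [ 0.1297 -0.0067  0.0002] turn [-0.      0.0012  0.0132] deg 2.4
shift [ 2.047e-01 -9.400e-03  2.000e-04] turn [-0.      0.0012  0.0132] deg 2.4
```

Request:
move_arm(increments=[0.008,-0.0003,0,0,0,0.002,0.016,-0.0007,0,0,0,0.004,0.024,-0.001,0,0,0,0.006,0.032,-0.0014,0,0,0,0.008,0.04,-0.0018,0,0,0,0.01,0.048,-0.0021,0,0,0,0.012,0.055,-0.0024,0,0,0,0.0132,0.055,-0.0024,0,0,0,0.0132])

```text
time_s: 15.9
position: [0.4979, -0.0553, 0.013]
eef_rot: [2.942, 0.001, 1.534]
contact_force: [-3.7, -1.6, 1.2]
gripper_width: 0.804
```

```bash
python3 look.py 9; python3 - <<'E'
from h import *
cv2.imwrite("pics/w9.png",np.hstack([cv2.resize(manip.read_camera("wrist"),(480,300)),cv2.resize(manip.read_camera("side")[150:300,240:400],(320,300))]))
E
```

```text
size 128 74 origin [ 0.6595 -0.1998] gapframe mm [  -0.5 -138.9] yaw rel deg 0.5
size 124 73 origin [0.6707 0.0764] gapframe mm [  0.8 137.5] yaw rel deg -2.2
size 125 128 origin [ 0.5613 -0.0723] gapframe mm [-103.2  -15. ] yaw rel deg 90.5
15.95 [ 0.4979 -0.0553  0.013 ] [-4.9 -2.5  0.4]
```

View pics/w9.png

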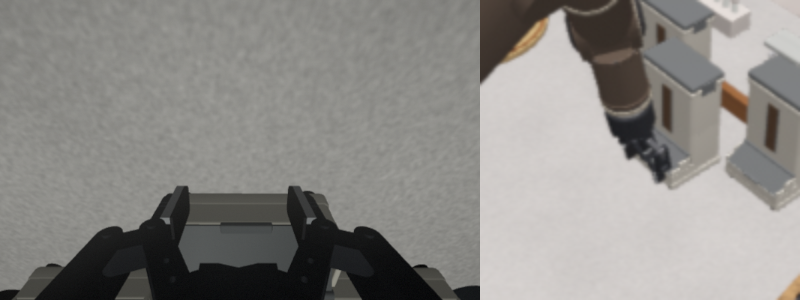

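View pics/crop9.png

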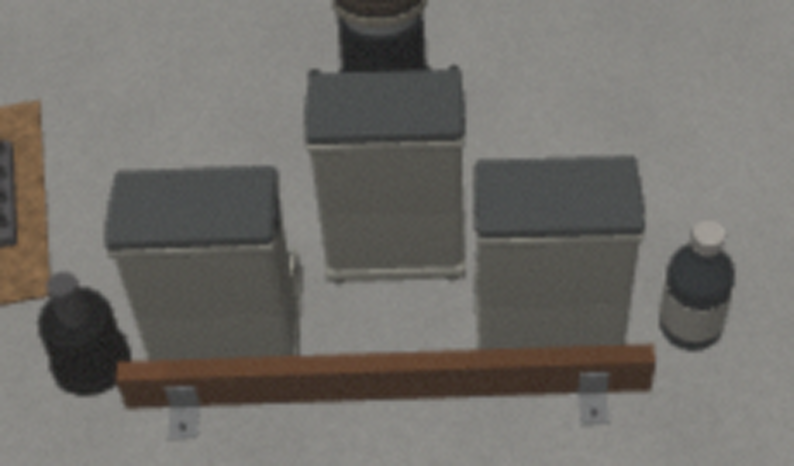

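```bash
cat > rear.py <<'E'
from h import *
import sys
im=cv2.imread(sys.argv[1]); 
hx=np.array([.665,-.061]); g=-.0357; A=np.array([[np.cos(g),np.sin(g)],[-np.sin(g),np.cos(g)]])
f=cv2.bilateralFilter(im,7,25,3).astype(int)
m=((f.max(2)<95)&((f[...,2]-f[...,0])<3))
def col(u0,u1,v0,v1,n):
    pts=[]
    for u in range(u0,u1):
        v=np.where(m[v0:v1,u])[0]
        if len(v): pts.append((u,v0+v.max()+.5))
    X=(ray("scene",pts,.2)[:,:2]-hx)@A.T*1000
    p=np.polyfit(X[:,1],X[:,0],1); r=X[:,0]-np.polyval(p,X[:,1]); k=abs(r)<4; p=np.polyfit(X[k,1],X[k,0],1)
    print(n,"rear edge x at mid %.1f"%np.polyval(p,X[k,1].mean()),"yaw rel deg %.2f"%np.degrees(-np.arctan(p[0])),"y range",X[:,1].min().round(1),X[:,1].max().round(1))
v0,v1,u0,u1=map(int,sys.argv[2:6])
col(u0,u1,v0,v1,"bin"); col(226,268,205,228,"R"); col(331,373,204,224,"L")
E
python3 rear.py pics/scene9.png 180 197 282 322; python3 rear.py pics/scene7.png 175 195 282 320
```

```text
bin rear edge x at mid -42.5 yaw rel deg 0.28 y range -47.2 58.1
R rear edge x at mid 53.5 yaw rel deg 0.22 y range -186.4 -82.1
L rear edge x at mid 54.6 yaw rel deg 0.11 y range 81.0 185.8
bin rear edge x at mid -60.3 yaw rel deg -5.29 y range -48.0 53.0
R rear edge x at mid 53.5 yaw rel deg 0.22 y range -186.4 -82.1
L rear edge x at mid 54.6 yaw rel deg 0.11 y range 81.0 185.8
```

```bash
cat >> rear.py <<'E'
# lateral extents on rows just above the rear edge
for n,(a,b,c,d) in dict(bin=(v1-9,v1-4,u0-12,u1+12),R=(215,221,210,290),L=(212,218,318,385)).items():
    o=[]
    for v in range(a,b):
        u=np.where(m[v,c:d])[0]
        o.append((ray("scene",[[c+u.min()-.5,v],[c+u.max()+.5,v]],.204)[:,:2]-hx)@A.T*1000)
    o=np.median(o,0); print(n,"y edges",o[:,1].round(1),"mid",o[:,1].mean().round(1))
E
python3 rear.py pics/scene9.png 180 197 282 322
```

```text
bin rear edge x at mid -42.5 yaw rel deg 0.28 y range -47.2 58.1
R rear edge x at mid 53.5 yaw rel deg 0.22 y range -186.4 -82.1
L rear edge x at mid 54.6 yaw rel deg 0.11 y range 81.0 185.8
bin y edges [-59.8  68.1] mid 4.1
R y edges [-203.1  -74. ] mid -138.5
L y edges [ 73.1 198.8] mid 135.9
```

Request:
move_arm(increments=[0.02,-0.002,0.002,0,0,0,0.04,-0.004,0.002,0,0,0,0.06,-0.006,0.002,0,0,0,0.08,-0.008,0.002,0,0,0,0.1,-0.01,0.002,0,0,0,0.12,-0.012,0.002,0,0,0,0.14,-0.0135,0.002,0,0,0,0.15,-0.0145,0.002,0,0,0])

```text
time_s: 17.05
position: [0.5561, -0.061, 0.0129]
eef_rot: [2.945, 0.002, 1.535]
contact_force: [-6.7, 0.1, 2.8]
gripper_width: 0.8
```

```bash
python3 look.py 10; python3 rear.py pics/scene10.png 195 215 285 325
```

```text
size 128 74 origin [ 0.6596 -0.1999] gapframe mm [  -0.5 -139. ] yaw rel deg 0.6
size 278 145 origin [0.6275 0.0183] gapframe mm [-40.3  77.9] yaw rel deg -15.7
17.1 [ 0.5565 -0.061   0.013 ] [-5.7  0.8  0.8]
bin rear edge x at mid 15.2 yaw rel deg -0.19 y range -37.4 61.8
R rear edge x at mid 53.5 yaw rel deg 0.22 y range -186.4 -82.1
L rear edge x at mid 54.6 yaw rel deg 0.11 y range 81.0 185.8
bin y edges [-59.9  97.5] mid 18.8
R y edges [-203.1  -74. ] mid -138.5
L y edges [ 73.  198.8] mid 135.9
```

View pics/crop10.png

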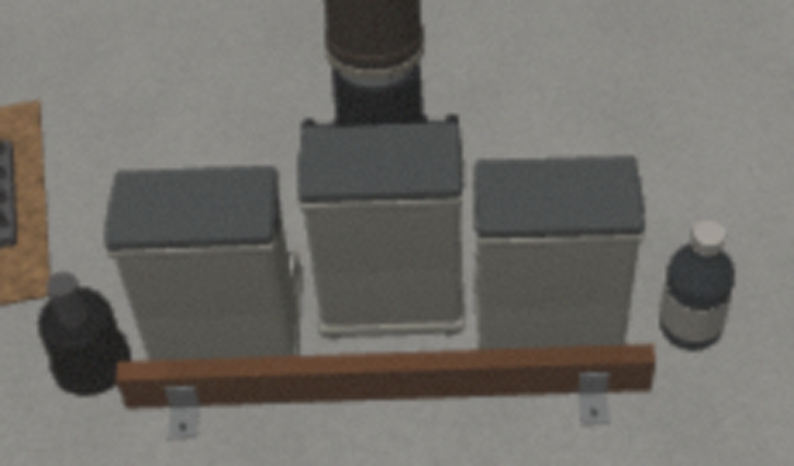

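```bash
python3 - <<'E'
from h import *
hx=np.array([.665,-.061]); g=-.0357; A=np.array([[np.cos(g),np.sin(g)],[-np.sin(g),np.cos(g)]])
c=np.array([(299,185),(462,185),(301,150),(462,150),(281,232),(474,225), (318,332),(464,328),(300,350),(479,345)])/3.45+[190,155]
print(((ray("scene",c[:6],.204)[:,:2]-hx)@A.T*1000).round(1)); print(((ray("scene",c[6:8],.008)[:,:2]-hx)@A.T*1000).round(1))
E
python3 - <<'E'
import cv2
im=cv2.imread("pics/scene10.png")[185:265,215:385]; cv2.imwrite("pics/z10.png",cv2.resize(im,None,fx=4.7,fy=4.7,interpolation=cv2.INTER_CUBIC))
E
```

```text
[[  2.6 -59.3]
 [  7.5  64.4]
 [-32.4 -59.3]
 [-27.4  65.6]
 [ 46.8 -70.7]
 [ 45.9  72.1]]
[[  7.  -61.7]
 [  7.7  64.3]]
```

View pics/z10.png

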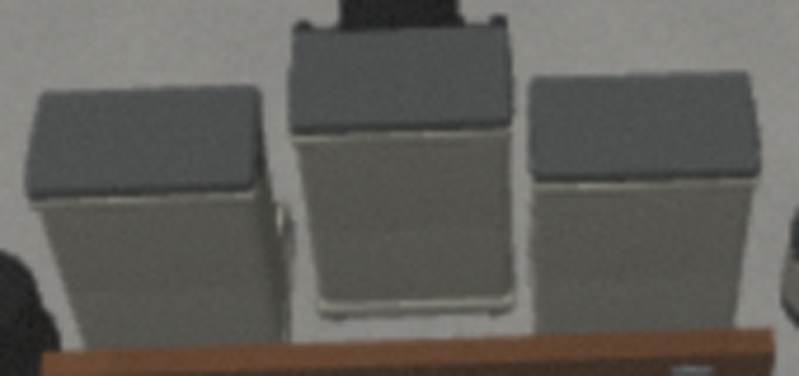

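Request:
move_arm(increments=[0.015,-0.0015,0.002,0,0,0,0.03,-0.003,0.002,0,0,0,0.045,-0.0045,0.002,0,0,0,0.058,-0.006,0.002,0,0,0,0.068,-0.007,0.002,0,0,0,0.076,-0.0075,0.002,0,0,0,0.082,-0.008,0.002,0,0,0,0.085,-0.008,0.002,0,0,0])

```text
time_s: 18.1
position: [0.5881, -0.0639, 0.0129]
eef_rot: [2.949, 0.002, 1.535]
contact_force: [-8.6, 1.2, 4.2]
gripper_width: 0.803
```

```bash
python3 look.py 11; python3 rear.py pics/scene11.png 205 224 285 322
```

```text
size 401 135 origin [ 0.6345 -0.0617] gapframe mm [-30.4  -1.8] yaw rel deg -0.2
18.15 [ 0.5882 -0.064   0.0129] [-7.3  0.8  3. ]
bin rear edge x at mid 47.0 yaw rel deg -0.10 y range -36.5 55.7
R rear edge x at mid 53.5 yaw rel deg 0.22 y range -186.4 -82.1
L rear edge x at mid 54.6 yaw rel deg 0.11 y range 81.0 185.8
bin y edges [-63.7  88.2] mid 12.2
R y edges [-202.6  -25. ] mid -113.8
L y edges [ 47.2 198.8] mid 123.0
```

View pics/crop11.png

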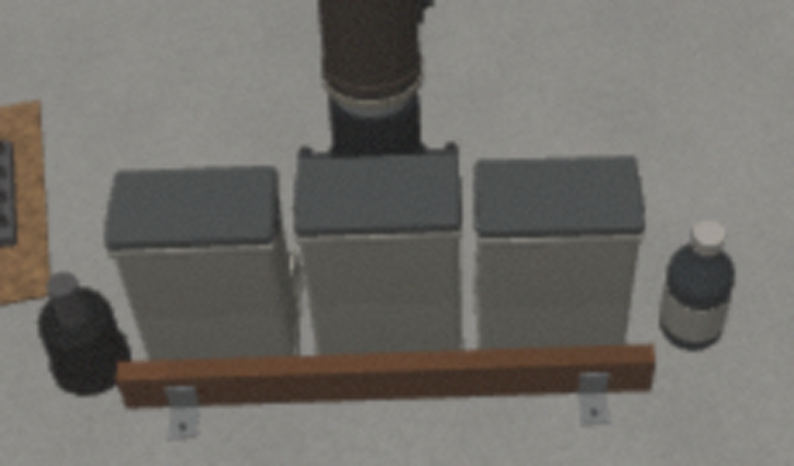

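Request:
move_arm(increments=[0.003,-0.0001,0.002,0,0,0,0.006,-0.0002,0.002,0,0,0,0.009,-0.0003,0.002,0,0,0,0.012,-0.0004,0.002,0,0,0,0.015,-0.0005,0.002,0,0,0,0.017,-0.0006,0.002,0,0,0,0.019,-0.0007,0.002,0,0,0,0.019,-0.0007,0.002,0,0,0])

```text
time_s: 19.15
position: [0.5944, -0.0642, 0.013]
eef_rot: [2.952, 0.003, 1.535]
contact_force: [-6.4, -0.2, 1.0]
gripper_width: 0.804
```

```bash
python3 look.py 12; python3 rear.py pics/scene12.png 205 226 285 322
```

```text
size 401 124 origin [ 0.64   -0.0617] gapframe mm [-25.   -1.6] yaw rel deg -0.2
19.2 [ 0.5944 -0.0642  0.0131] [-4.7  0.1  0.5]
bin rear edge x at mid 53.3 yaw rel deg -0.10 y range -36.4 55.5
R rear edge x at mid 53.5 yaw rel deg 0.22 y range -186.4 -82.1
L rear edge x at mid 54.6 yaw rel deg 0.11 y range 81.0 185.8
bin y edges [-63.4  87.9] mid 12.2
R y edges [-202.6  -25. ] mid -113.8
L y edges [ 47.2 198.8] mid 123.0
```

Not on the rail yet, as the force is still just sliding friction. I'll creep on.

Request:
move_arm(increments=[0.0015,0,0.002,0,0,0,0.003,-0.0001,0.002,0,0,0,0.0045,-0.0002,0.002,0,0,0,0.006,-0.0002,0.002,0,0,0,0.007,-0.0003,0.002,0,0,0,0.008,-0.0003,0.002,0,0,0,0.008,-0.0003,0.002,0,0,0,0.008,-0.0003,0.002,0,0,0])

```text
time_s: 20.2
position: [0.5973, -0.0644, 0.0137]
eef_rot: [2.952, 0.003, 1.535]
contact_force: [-4.5, -0.2, -1.5]
gripper_width: 0.801
```

Request:
move_arm(increments=[0.0015,0,0.001,0,0,0,0.003,-0.0001,0.001,0,0,0,0.0045,-0.0002,0.001,0,0,0,0.006,-0.0002,0.001,0,0,0,0.007,-0.0003,0.001,0,0,0,0.008,-0.0003,0.001,0,0,0,0.008,-0.0003,0.001,0,0,0,0.008,-0.0003,0.001,0,0,0])

```text
time_s: 21.2
position: [0.5976, -0.0644, 0.0132]
eef_rot: [2.957, 0.004, 1.535]
contact_force: [-15.8, -0.1, 3.9]
gripper_width: 0.801
```

```bash
python3 look.py 13; python3 rear.py pics/scene13.png 205 226 285 322
```

```text
size 401 126 origin [ 0.6408 -0.0615] gapframe mm [-24.2  -1.3] yaw rel deg -1.0
21.25 [ 0.5976 -0.0645  0.0132] [-15.2   1.    4.6]
bin rear edge x at mid 56.3 yaw rel deg 0.18 y range -36.3 55.4
R rear edge x at mid 53.5 yaw rel deg 0.22 y range -186.4 -82.1
L rear edge x at mid 54.6 yaw rel deg 0.11 y range 81.0 185.8
bin y edges [-63.4  87.9] mid 12.2
R y edges [-203.1  -25. ] mid -114.0
L y edges [ 47.2 198.8] mid 123.0
```

View pics/crop13.png

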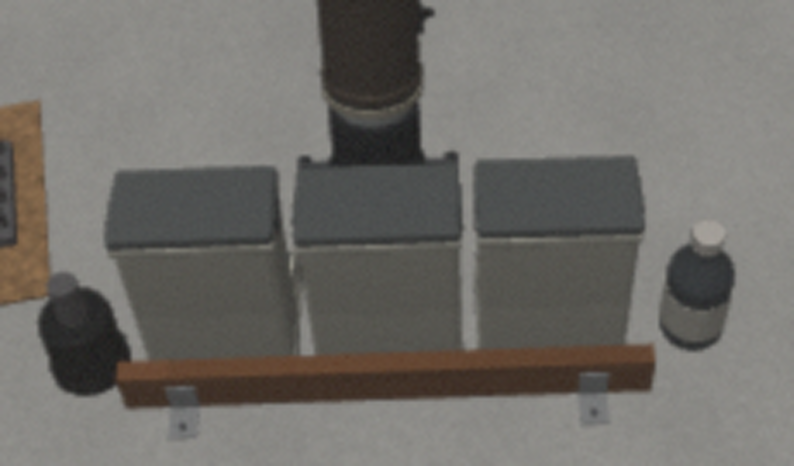

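Request:
move_arm(increments=[-0.01,0.0004,0,0,0,0,-0.03,0.001,0,0,0,0,-0.07,0.0025,0,0,0,0,-0.12,0.004,0,0,0,0,-0.18,0.006,0.01,0,0,0,-0.24,0.008,0.05,0,0,0,-0.28,0.01,0.1,0,0,0,-0.29,0.01,0.15,0,0,0])

```text
time_s: 22.25
position: [0.4812, -0.0604, 0.0742]
eef_rot: [2.956, 0.005, 1.536]
contact_force: [0.3, 0.4, 0.8]
gripper_width: 0.799
```

```bash
python3 look.py 14; python3 rear.py pics/scene14.png 205 226 285 322; python3 - <<'E'
from h import *
print(manip.observe()['q'].round(2))
a=manip.read_camera("side"); cv2.imwrite("pics/s14.png",cv2.resize(a[100:300,200:440],(720,600)))
E
```

```text
size 402 77 origin [ 0.6657 -0.063 ] gapframe mm [ 0.8 -1.9] yaw rel deg -0.3
size 131 91 origin [ 0.5133 -0.0601] gapframe mm [-151.7   -4.5] yaw rel deg -2.4
22.3 [ 0.4824 -0.0602  0.0762] [0.4 0.6 1. ]
bin rear edge x at mid 56.3 yaw rel deg 0.18 y range -36.3 55.4
R rear edge x at mid 53.5 yaw rel deg 0.22 y range -186.4 -82.1
L rear edge x at mid 54.6 yaw rel deg 0.11 y range 81.0 185.8
bin y edges [-63.4  87.9] mid 12.2
R y edges [-203.1  -25. ] mid -114.0
L y edges [ 47.2 198.8] mid 123.0
[ 0.93  0.58 -1.14  2.18  0.93  0.71  0.72]
```

View pics/s14.png

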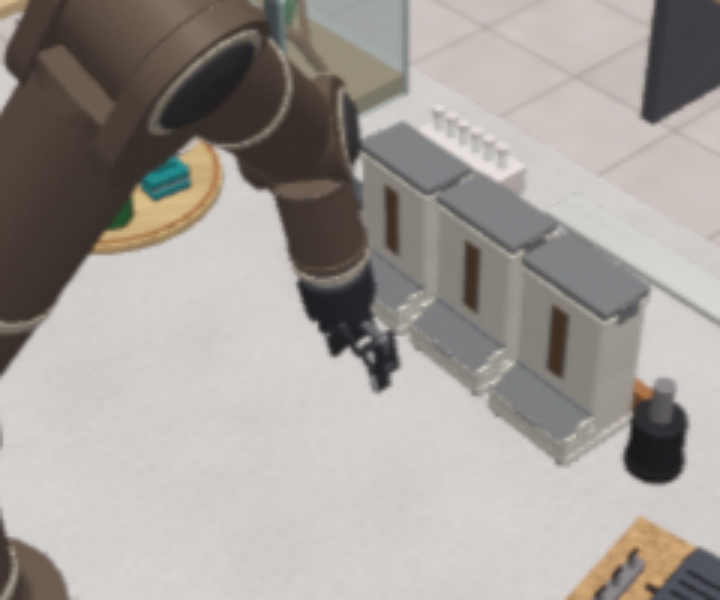

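View pics/crop14.png

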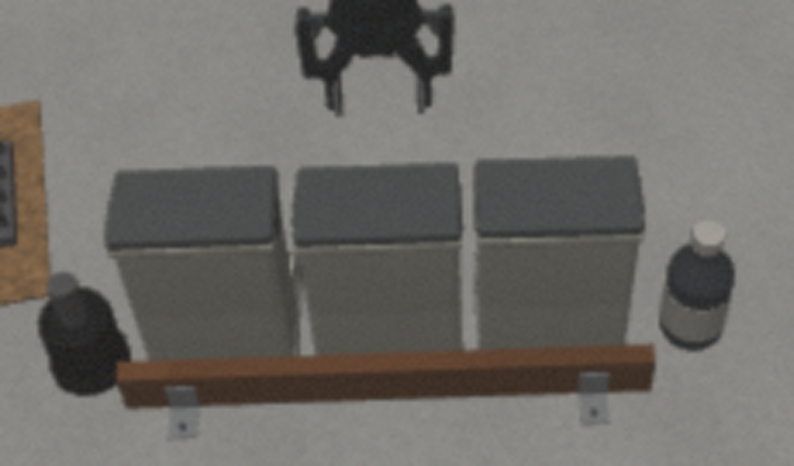

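Request:
move_arm(increments=[0,0,0,0,0,0,0,0,0,0,0,0,0,0,0,0,0,0,0,0,0,0,0,0,0,0,0,0,0,0,0,0,0,0,0,0,0,0,0,0,0,0,0,0,0,0,0,0])

```text
time_s: 23.35
position: [0.4829, -0.0606, 0.0753]
eef_rot: [2.953, 0.005, 1.535]
contact_force: [-0.1, -0.3, -0.0]
gripper_width: 0.8
```

```bash
python3 -c "
from station import manip
print(manip.observe()['contact_force'].round(1), manip.sign_off())"
```

```text
the job is handed in; nothing more can be done
[-0.1 -0.3 -0. ] None
```

The bin is back in its gap, standing upright and square against the rail, and I handed the job in at about 23 s with the arm clear of everything.

**What I did:** I pushed it low on its rear right side to centre and turn it. Then I pushed the hatch front with two open fingers, about 20 mm above the counter, until the force rose from about 6 N to 16 N and the arm stopped on the rail.

**Last checks:**
- **Bin:** its yaw is within about 0.2° of the rail, and its rear lid edge is about 2 mm behind the neighbours'. It stayed there after I backed off, and looks centred to within a few mm.
- **Neighbour bins:** their measured positions did not change.
- **Conditioner and sponge filter:** they looked unmoved in the last scene picture.
- **Turntable and its items:** I only saw part of these in the last side view and did not measure them.

**Doubts:**
- **Camera near the upper half:** in the first front push, over roughly 15 mm, the wrist camera's position overlapped the hopper's front. The force stayed at a normal 5 N, so I saw no sign of contact. I still backed off and turned the tool half a turn before finishing.
- **Measurements that disagreed:** base points read by hand, one from the wrist camera and one from the scene view, put the bin about 10–14 mm off the lid measurement. I trusted the lids, which agreed with the rail. The automatic sideways reading failed at the end because neighbouring lids merged, so I judged the centring from the picture.

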